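# Back the ring fixture off one notch

### The job

The bearing ring sits one notch too far round on the indexing faceplate. With a fingertip, lift the ratchet pawl clear of the teeth by pushing its red tab over (it stays up by itself), push the plate one notch backward - clockwise seen from above, the way the pawl was blocking - and then press the pawl back down until it is fully seated in the next gap. Pick nothing up: leave the ring lying in the middle of the plate and the loose things around the fixture where they are.

Things in the scene. Friction and masses are not known exactly. Their poses are not given: they have to be found in the camera images.
- fixture: Grey round cast base, 250 mm across, bolted to the bench, carrying plate and pawl. Origin on the plate's axis, on the bench surface; z up. Coordinates in brackets below are mm in this frame. The pawl stands on its -x (near) side.
- index_plate (a joint): Angle of the toothed faceplate about the vertical axis, rad, growing backward (clockwise from above). 12 saw teeth: one notch is 0.524. Starts within 0.06 of 0. Stiff bearing (0.25 N m): stays where left. The pawl blocks clockwise turning; it drops fully into the first gap at about -0.09 to 0.09, into the next at about 0.43 to 0.61.
- pawl (a joint): Angle of the pawl about its level hinge, rad: 0 fully seated, growing as the nose rises, stop at 0.95; clear of the teeth from about 0.12. Stiff hinge (0.12 N m): stays where left, up or down; 2 to 7 N at the finger. Yellow arm 16 wide (x), 12 thick, running 89 from the hinge toward -y, top at z = 74 when seated. Pressing down on the arm 40 to 50 mm from the hinge seats it.
- pawl_hinge (a point): Middle of the pawl's hinge, at (-95, 85, 68); its axis is along the fixture's x. Two grey cheeks, 9 thick, stand 12 to 21 either side of it in x, up to z = 79 and 26 long in y.
- tab_top (a point): Middle of the top end of the red tab, which stands square to the arm at the hinge: 16 wide (x), 12 thick (y), rising 60 from the hinge axis, so this point is at (-95, 85, 128) when seated. Moves with the pawl. Pushing the tab toward the fixture's +y lifts the nose.
- nose_tip (a point): Middle of the underside of the pawl's nose (8 mm long along y), 85 from the hinge along the arm; at (-95, 0, 51.5) when seated.
- plate_centre (a point): Centre of the faceplate's flat face, on its axis, at (0, 0, 60); the face is 170 mm across. Around it the tooth rim: radius 85 to 105, gap floors at z = 50, tooth crests at z = 60.
- stud_top (a point): Top centre of the tall steel stud with an orange cap on the faceplate: 14 mm thick, cap 15, radius 68 from the axis, rising 45 above the face to z = 105. Turns with the plate (at plate angle 0 it is at (68, 0)); handy for pushing the plate round. Two plain studs, 14 thick, 30 tall, stand at 120 and 240 degrees from it at the same radius.
- work_ring: Loose steel bearing ring lying on the faceplate between the studs, 90 mm outside, 74 inside, 22 tall, within 3 mm of the centre; it rides along with the plate. Origin at the centre of its underside.
- gauge_pin: Loose brass pin, 16 mm thick, 55 tall, standing on the bench beside the fixture. Leave alone. Origin at the centre of its underside.
- wrench: Loose 150 mm wrench lying beyond the fixture. Leave alone. Origin under its middle.
- ring_stack: Loose bundle of four steel rings, 100 mm across, 86 tall. Leave alone. Origin at the centre of its underside.
- oil_bottle: Amber bottle, 48 mm thick, 110 tall. Leave alone. Origin at the centre of its underside.
- screwdriver: Loose blue-handled screwdriver lying on the bench. Leave alone. Origin under its middle.
- jar: Clear jar with black cap, 56 mm thick, 60 tall. Leave alone. Origin at the centre of its underside.
Mind the look-alikes: they are no part of the job. Of the things like the work_ring, leave any that is yellow; of the rest the smaller one is meant.

How it is judged:
By the outcome, as a careful person would: the job done as asked, in the order asked, and still so for the second after the job is handed in, with the robot touching nothing.
It also fails if it takes over 51 s, if anything falls off the work surface, if the arm or the gripper's body presses on something with over 40 N, if the wrist force passes 120 N, or if a joint passes its speed limit or range.

### The arm

A 6-joint arm with a two-finger parallel gripper is mounted at the origin on the work surface. World frame = base frame: x ahead of the robot, y to its left, z up, the work surface at z = 0. Lengths are in m, angles in rad, forces in N, time in s.
With the tool pointing down it reaches from about 0.325 to 0.75 m from the base axis. Payload 7.6 kg.
Tool frame: the origin (TCP) lies at the very end of the fingers, on their centre line; the grasp point (between the pads) lies 19 mm behind it; z points along the fingers, y is the line along which they close (so a half turn about z gives the same grasp; the last joint's range is limited). The gripper opens to 85 mm and grips with 20 to 120 N. Pads are 22 mm wide; open, the fingers measure 114 mm over their backs; the gripper's body (76 mm by 85 mm) begins 54 mm behind the grasp point. The pads swing forward as they close: fully open they stand 13 mm farther back than shut.
Start: joints at [1.044, 0.052, 1.401, -0, 1.689, -0.07], TCP at [0.232, 0.471, 0.231] pointing down, gripper open.
Joint ranges: [-2.9, 2.9], [-0.91, 2.17], [0.12, 2.37], [-1.06, 4.2], [0.26, 2.73], [-2.93, 2.93]. Speed limits (rad/s): [2.57, 2.57, 3.01, 3.14, 3.14, 3.14].

### API

Orientations are given as a unit quaternion [w, x, y, z].
In Python, from workcell import env gives the robot as it stands. The module is installed in compiled form; this text tells all that it offers.
- The arm moves only by the tool servo_tool, never from a script. Its argument "increments" is one flat list of numbers, 6 for each row, row after row: the shift along the world's x, y, z in m, then the turn, a rotation vector about the world's x, y, z in degrees. A call has 1 to 20 rows; each row shifts and turns the commanded pose from where the row before left it; what a row does not reach is not made up. A row lasts 1/12 s, in which the tool goes at most 41.7 mm and 7.16 degrees, less where a joint would pass 70% of its speed; a pose out of reach is approached as far as the arm can. A call with a gripper value outside its range is refused whole. "claw" is the finger opening in m, from 0 to 0.0854, set as the call begins (left out, the last holds). The fingers move at their own pace and stop on an object; the grip force is fixed at half the most. Time passes only in rows, so rows that do not move let the fingers close. It gives the time, the measured TCP pose, the force, the opening and the grip force at its end, in the units of the state.
- env.read_state(): the state, without advancing time (a new reading comes with each control period).
- env.capture(name): name is "scene" or "side" or "wrist"; returns (picture, depth): 400x640x3 uint8, red, green, blue; 400x640 float32, m along the optical axis (not along the pixel's ray), 0 where there is no reading.
- env.get_calibration(name): a dict with "vertical_fov" (degrees; the focal length in pixels is half the picture's height over the tangent of half this angle, whatever the lens; pixels are square), "cx", "cy" (the principal point, pixels), "R" (3x3) and "t" (3): a world point X has camera coordinates R X + t; the wrist camera has in their place "T_tool_cam" (4x4, takes a point from camera to tool coordinates, whose origin is the TCP and whose axes are the flange's). Camera axes: x right, y down, z forward; pixel columns grow to the right and rows downward; lengths in m; the calibration is good to about 2 mm. The wrist camera is an equidistant fisheye: a pixel r from the principal point sees the ray r / f radians off the axis. A picture is of the moment at which its call begins: read the wrist's pose just before it. get_calibration takes no time and is no camera call.
- env.hand_in(): hands the job in; it is judged then, once.
Trained networks look in the newest picture that a camera, given by its name, has taken for a name from the list of things; names that differ only in an ending like _2 or _b are one class to them, and where a whole thing is asked for, a point or a joint stands for the part that bears it (a point fixed in the world has none). Each returns a list of dicts, best first, with "score" (0 to 1); they miss things now and then, are a little off and sometimes report something else, mostly with a low value. They report only what shows in the picture. A call takes as long as a camera call. They do not tell look-alikes from the thing itself.
- env.masks_of(camera, name): "pixels" (400x640 bool, what is visible of it) and "location" ([column, row] in pixels, amid what is visible of it).
The state is a dict: "t": time; "joint_pos": joint angles; "joint_vel": joint speeds; "tau": joint torques, N m; "position": TCP position; "tcp_rot": TCP orientation; "ft_force": force on the tool from outside, world axes, zero at the start; "wrist_torque": the same for the moment, N m; "gripper_width": finger opening in m; "grip_force": force on a finger pad.
Only numpy, scipy, OpenCV 4.12 (cv2) and the standard library are available. Lean on these libraries where they do the work, as an engineer would, in place of code of your own. Each camera call takes 0.05 s, during which the arm holds its last target. There are 200 camera calls.

## Working session

There is one attempt and no reset: what is moved stays moved. The work goes in short steps, Python scripts to look and compute and a tool call to move; the robot and the scene stay as the last step left them, time stands still between calls to the robot, and variables do not carry over. Pictures are saved under pics/ and viewed, at most 10 in all, crops included, and the job is handed in when it is done.

Besides the shell and the picture viewer there is one more tool, called after "Call:" as name(argument=value, ...) on one line, values as JSON. servo_tool: Moves the arm, as the interface text tells. Its arguments: {"type":"object","properties":{"increments":{"type":"array","items":{"type":"number"}},"claw":{"type":"number"}},"required":["increments"]}

```bash
mkdir -p pics; cat > h.py <<'E'
import numpy as np, cv2
from workcell import env
def pt(cam,D,mask):
    c=env.get_calibration(cam); f=200/np.tan(np.radians(c["vertical_fov"])/2)
    v,u=np.nonzero(mask&(D>0)); d=D[v,u]
    X=np.c_[(u-c["cx"])/f*d,(v-c["cy"])/f*d,d]
    return (X-np.array(c["t"]))@np.array(c["R"])
def save(n,I): cv2.imwrite(f"pics/{n}.png",I[...,::-1])
E
python3 - <<'E'
from h import *
out={}
for cam in("scene","side"):
    I,D=env.capture(cam); save(cam,I); np.savez(f"{cam}.npz",I=I,D=D)
    for n in("index_plate","pawl","tab_top","stud_top","work_ring","gauge_pin","fixture","oil_bottle","jar","ring_stack"):
        for m in env.masks_of(cam,n)[:2]:
            P=pt(cam,D,m["pixels"])
            if len(P)==0: continue
            print(cam,n,round(m["score"],2),np.round(m["location"]),len(P),"med",np.median(P,0).round(3),"lo",np.percentile(P,2,0).round(3),"hi",np.percentile(P,98,0).round(3))
print(env.read_state()["t"])
E
```

```text
scene index_plate 0.75 [321. 231.] 2613 med [ 0.634 -0.081  0.058] lo [ 0.527 -0.163  0.035] hi [0.715 0.031 0.088]
scene pawl 0.49 [301. 197.] 221 med [ 0.507 -0.036  0.074] lo [ 0.492 -0.094  0.062] hi [ 0.53  -0.006  0.128]
scene tab_top 0.78 [302. 192.] 258 med [ 0.505 -0.026  0.074] lo [ 0.407 -0.094 -0.001] hi [0.53  0.067 0.128]
scene stud_top 0.76 [321. 224.] 2663 med [ 0.632 -0.079  0.058] lo [ 0.524 -0.162  0.035] hi [0.714 0.029 0.089]
scene work_ring 0.85 [318. 206.] 427 med [ 0.617 -0.064  0.077] lo [ 0.571 -0.106  0.06 ] hi [ 0.658 -0.022  0.084]
scene work_ring 0.85 [241. 212.] 755 med [ 0.348 -0.177  0.02 ] lo [ 0.276 -0.234 -0.002] hi [ 0.407 -0.118  0.033]
scene fixture 0.89 [316. 234.] 4141 med [ 0.64  -0.088  0.055] lo [ 0.496 -0.177  0.008] hi [0.73  0.029 0.093]
scene oil_bottle 0.83 [204. 275.] 551 med [ 0.549 -0.411  0.064] lo [ 0.503 -0.431 -0.001] hi [ 0.56  -0.375  0.111]
scene oil_bottle 0.75 [319. 224.] 2848 med [ 0.631 -0.081  0.058] lo [ 0.52  -0.163  0.022] hi [0.714 0.033 0.088]
scene jar 0.82 [247. 303.] 523 med [ 0.687 -0.373  0.057] lo [ 0.654 -0.3
[... 1134 characters left out ...]
] hi [0.643 0.24  0.024]
side gauge_pin 0.48 [298. 165.] 75 med [ 0.669 -0.22   0.034] lo [ 0.663 -0.227  0.003] hi [ 0.675 -0.216  0.056]
side fixture 0.68 [303. 215.] 5336 med [ 0.592 -0.005  0.055] lo [ 0.475 -0.146  0.005] hi [0.716 0.059 0.096]
side oil_bottle 0.56 [354. 128.] 386 med [ 0.533 -0.39   0.058] lo [ 0.512 -0.411  0.004] hi [ 0.557 -0.38   0.11 ]
side oil_bottle 0.56 [305. 204.] 3455 med [ 0.61  -0.033  0.059] lo [ 0.526 -0.159  0.029] hi [0.707 0.043 0.088]
side jar 0.79 [309. 135.] 358 med [ 0.67  -0.352  0.039] lo [ 0.647 -0.398 -0.   ] hi [ 0.699 -0.339  0.062]
side ring_stack 0.96 [212. 369.] 2803 med [0.654 0.412 0.067] lo [0.607 0.366 0.02 ] hi [0.699 0.456 0.087]
1.1
```

View pics/scene.png

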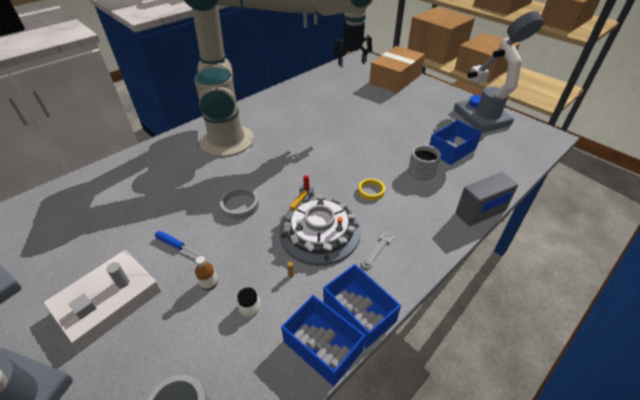

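View pics/side.png

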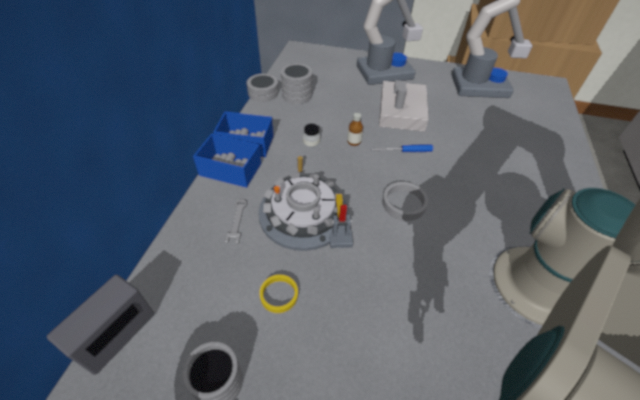

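The scene view shows the fixture at (320,228), with the red tab at (306,183), the yellow arm at (298,200), the orange cap at (340,220) and the gauge pin at (290,269). The side view has the tab at (343,213), the arm at (339,200) and the orange cap at (277,188).

```bash
cat > fit.py <<'E'
from h import *
from scipy.optimize import least_squares
def colors(cam,I,D):
    H=cv2.cvtColor(I,cv2.COLOR_RGB2HSV).astype(int); h,s,v=H[...,0],H[...,1],H[...,2]
    ys,xs=np.mgrid[:400,:640]
    r={}
    P=np.zeros((400,640,3)); m=D>0; P[m]=pt(cam,D,m)
    box=m&(abs(P[...,0]-.6)<.16)&(abs(P[...,1]+.06)<.16)&(P[...,2]>.045)
    r["red"]=box&((h<5)|(h>174))&(s>150)&(v>60)
    r["yellow"]=box&(h>18)&(h<32)&(s>140)
    r["orange"]=box&(h>=5)&(h<16)&(s>150)&(P[...,2]>.085)
    return r,P,box
if __name__=="__main__":
  for cam in("scene","side"):
    z=np.load(cam+".npz");I,D=z["I"],z["D"]; r,P,box=colors(cam,I,D)
    for k,m in r.items():
        Q=P[m]
        if len(Q):print(cam,k,len(Q),np.median(Q,0).round(4),Q.min(0).round(3),Q.max(0).round(3), "top",Q[Q[:,2]>Q[:,2].max()-.006].mean(0).round(4))
    Q=P[r["yellow"]];Q=Q[Q[:,2]>.07]
    if len(Q)>4:
        l=cv2.fitLine(Q[:,:2].astype(np.float32),cv2.DIST_HUBER,0,.01,.01).ravel();print("arm dir deg",np.degrees(np.arctan2(l[1],l[0])),l[2:],len(Q))
    # base disc top/rim: circle fit using ring top pts z~.082
    Q=P[box&(P[...,2]>.079)&(P[...,2]<.0855)&(np.hypot(P[...,0]-.614,P[...,1]+.06)<.055)]
    f=least_squares(lambda p:np.hypot(Q[:,0]-p[0],Q[:,1]-p[1])-.041,[.61,-.06],loss="soft_l1",f_scale=.003);print("ring",f.x.round(4),len(Q))
    S=cv2.resize(I[150:260,230:390],None,fx=5,fy=5,interpolation=cv2.INTER_CUBIC);save(cam+"_crop",S)
    # base: points z .015-.03 extents
    m=(D>0)&(np.hypot(P[...,0]-.614,P[...,1]+.06)<.19)&(P[...,2]>.01)&(P[...,2]<.05);Q=P[m]
    print("z hist",np.histogram(Q[:,2],8))
E
python3 fit.py
```

```text
scene red 55 [ 0.5006 -0.0127  0.1048] [ 0.493 -0.017  0.078] [ 0.507 -0.005  0.129] top [ 0.5    -0.0124  0.1268]
scene yellow 121 [ 0.516  -0.0602  0.0724] [ 0.496 -0.095  0.057] [ 0.532 -0.016  0.076] top [ 0.5138 -0.0563  0.0731]
scene orange 18 [ 0.6811 -0.0464  0.1028] [ 0.675 -0.051  0.092] [ 0.686 -0.039  0.107] top [ 0.6811 -0.0457  0.1032]
arm dir deg -71.46283 [ 0.5138847  -0.05646189] 90
ring [ 0.6145 -0.0628] 182
z hist (array([162, 641, 267,  30,  62,  69,  73, 337]), array([0.0100079 , 0.01500639, 0.02000488, 0.02500337, 0.03000186,
       0.03500035, 0.03999884, 0.04499734, 0.04999583]))
side red 81 [ 0.4951 -0.0032  0.1073] [ 0.489 -0.011  0.077] [0.503 0.    0.13 ] top [ 0.4949 -0.0054  0.1274]
side yellow 91 [ 0.5169 -0.0703  0.0731] [ 0.507 -0.22   0.047] [ 0.671 -0.023  0.076] top [ 0.5165 -0.0665  0.0734]
side orange 36 [ 0.6742 -0.0353  0.1039] [ 0.5   -0.044  0.091] [ 0.684 -0.001  0.129] top [ 0.502  -0.0069  0.1271]
arm dir deg -80.047104 [ 0.51667815 -0.06435576] 82
ring [ 0.6131 -0.0601] 227
z hist (array([184, 811, 332,  33,  75,  84,  86, 418]), array([0.01008123, 0.01507096, 0.02006069, 0.02505042, 0.03004015,
       0.03502989, 0.04001962, 0.04500935, 0.04999908]))
```

View pics/side_crop.png

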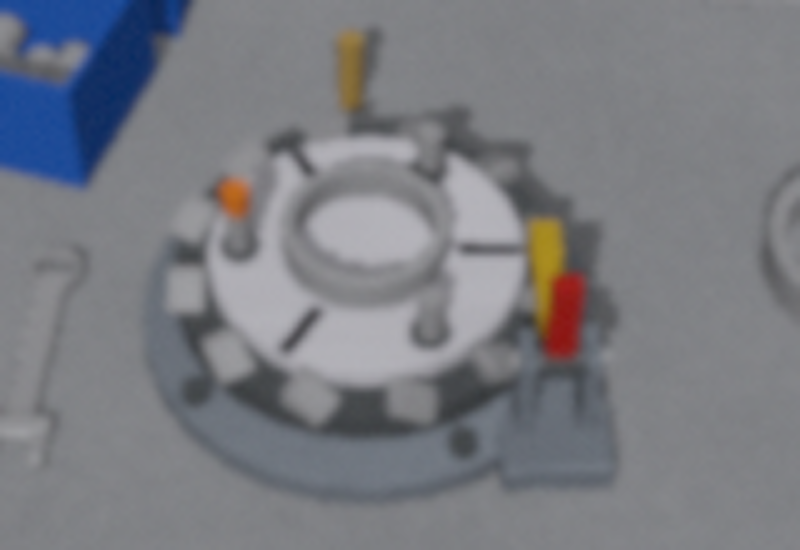

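```bash
python3 - <<'E'
from fit import *
from scipy.spatial.transform import Rotation as R
s=env.read_state();q=s["tcp_rot"];print(s["position"],R.from_quat([q[1],q[2],q[3],q[0]]).as_matrix().round(3))
for cam in("scene","side"):
    z=np.load(cam+".npz");I,D=z["I"],z["D"]; r,P,box=colors(cam,I,D)
    # white plate: boundary of face at z=.06 (r 85)
    Hs=cv2.cvtColor(I,cv2.COLOR_RGB2HSV)
    m=(box&(abs(P[...,2]-.06)<.004)&(Hs[...,2]>175)).astype(np.uint8)
    c=np.vstack(cv2.findContours(m,cv2.RETR_EXTERNAL,cv2.CHAIN_APPROX_NONE)[0])
    h=cv2.convexHull(c)[:,0]; 
    c=env.get_calibration(cam); f=200/np.tan(np.radians(c["vertical_fov"])/2);Rm=np.array(c["R"]);o=-Rm.T@np.array(c["t"])
    d=np.c_[(h[:,0]-c["cx"])/f,(h[:,1]-c["cy"])/f,np.ones(len(h))]@Rm
    Q=(o+d*((.06-o[2])/d[:,2])[:,None])[:,:2]
    g=least_squares(lambda p:np.hypot(Q[:,0]-p[0],Q[:,1]-p[1])-p[2],[.61,-.06,.085],loss="soft_l1",f_scale=.002)
    print(cam,g.x.round(4),o.round(2))
E
```

```text
[0.23153672 0.47119787 0.23131381] [[-0.897  0.441  0.   ]
 [ 0.441  0.897  0.   ]
 [-0.     0.    -1.   ]]
scene [ 0.6163 -0.0613  0.0856] [ 1.18 -0.58  0.9 ]
side [ 0.6118 -0.0576  0.0807] [0.42 0.57 0.81]
```

Call:
servo_tool(increments=[0.014,-0.026,0,0,0,2.2,0.014,-0.026,0,0,0,2.2,0.014,-0.026,0,0,0,2.2,0.014,-0.026,0,0,0,2.2,0.014,-0.026,0,0,0,2.2,0.014,-0.026,0,0,0,2.2,0.014,-0.026,0,0,0,2.2,0.014,-0.026,0,0,0,2.2,0.014,-0.026,0,0,0,2.2,0.014,-0.026,0,0,0,2.2,0.014,-0.026,0,0,0,2.2,0.014,-0.026,0,0,0,2.2,0.014,-0.026,0,0,0,2.2,0.014,-0.026,0,0,0,2.2,0.014,-0.026,0,0,0,2.2,0.014,-0.026,0,0,0,2.2,0.014,-0.026,0,0,0,2.2,0.014,-0.026,0,0,0,2.2,0.014,-0.026,0,0,0,2.2,0.014,-0.026,0,0,0,2.2], claw=0.0)

```text
t: 2.77
position: [0.5121, -0.0503, 0.2314]
tcp_rot: [0.0, -0.156, 0.988, 0.0]
ft_force: [0.3, 1.4, -0.1]
gripper_width: -0.0002
grip_force: 0.0
```

```bash
cat > wr.py <<'E'
import sys
from fit import *
from scipy.spatial.transform import Rotation as R
s=env.read_state();q=s["tcp_rot"];M=R.from_quat([q[1],q[2],q[3],q[0]]).as_matrix();p=np.array(s["position"])
I,D=env.capture("wrist");c=env.get_calibration("wrist");T=np.array(c["T_tool_cam"]);f=200/np.tan(np.radians(c["vertical_fov"])/2)
v,u=np.mgrid[:400,:640];x,y=u-c["cx"],v-c["cy"];r=np.hypot(x,y)+1e-9;th=r/f
k=np.tan(np.minimum(th,1.45))/r
X=np.stack([x*k*D,y*k*D,D],-1);P=(X@T[:3,:3].T+T[:3,3])@M.T+p
m=D>0;box=m&(abs(P[...,0]-.6)<.16)&(abs(P[...,1]+.06)<.16)&(P[...,2]>.045)
H=cv2.cvtColor(I,cv2.COLOR_RGB2HSV).astype(int);h,S,V=H[...,0],H[...,1],H[...,2]
for k,mm in dict(red=((h<5)|(h>174))&(S>150)&(V>60),yellow=(h>18)&(h<32)&(S>140),orange=(h>=5)&(h<16)&(S>150)).items():
    Q=P[mm&box]
    if len(Q)>3:
        t=Q[Q[:,2]>Q[:,2].max()-.005];a=Q-Q.mean(0)
        l=cv2.fitLine(Q[:,:2].astype(np.float32),cv2.DIST_HUBER,0,.01,.01).ravel()
        print(k,len(Q),"med",np.median(Q,0).round(4),"min",Q.min(0).round(3),"max",Q.max(0).round(3),"top",t.mean(0).round(4),"dir",np.degrees(np.arctan2(l[1],l[0])).round(1))
print(s["t"],p.round(4),np.degrees(np.arctan2(M[1,1],M[0,1])).round(1));save(sys.argv[1],I)
np.savez("wrist.npz",I=I,P=P)
E
python3 wr.py w1
```

```text
red 458 med [ 0.4932 -0.0123  0.1254] min [ 0.488 -0.017  0.081] max [ 0.505 -0.003  0.131] top [ 0.4961 -0.01    0.1286] dir 3.3
yellow 1441 med [ 0.511  -0.0566  0.0747] min [ 0.492 -0.22   0.045] max [ 0.673 -0.014  0.077] top [ 0.5107 -0.0552  0.0749] dir -72.8
2.7667 [ 0.5121 -0.0503  0.2314] 107.9
```

View pics/w1.png

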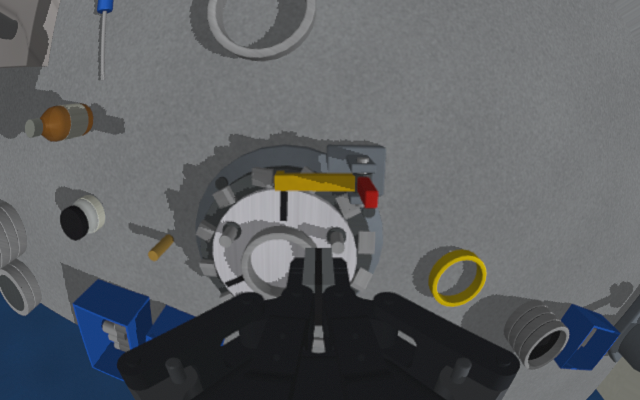

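The wrist view shows the red tab at (368,192), the yellow arm at (315,182) and the ring at (278,262). They agree with the fit, which gives a yaw of 17.2°.

Call:
servo_tool(increments=[-0.0005,0,-0.021,0,0,0,-0.0005,0,-0.021,0,0,0,-0.0005,0,-0.021,0,0,0,-0.0005,0,-0.021,0,0,0,0,0,-0.021,0,0,0,0,0,-0.021,0,0,0,0,0,0,0,0,0])

```text
t: 3.4
position: [0.5071, -0.0484, 0.1008]
tcp_rot: [-0.004, -0.155, 0.988, 0.001]
ft_force: [-0.6, 0.0, -0.7]
gripper_width: 0.0002
grip_force: 0.0
```

Call:
servo_tool(increments=[-0.0012,0.0038,0,0,0,0,-0.0012,0.0038,0,0,0,0,-0.0012,0.0038,0,0,0,0,-0.0012,0.0038,0,0,0,0,-0.0012,0.0038,0,0,0,0,-0.0012,0.0038,0,0,0,0,-0.0012,0.0038,0,0,0,0])

```text
t: 3.98
position: [0.5016, -0.0223, 0.1062]
tcp_rot: [0.001, -0.155, 0.988, -0.001]
ft_force: [0.9, -3.9, 3.1]
gripper_width: -0.0
grip_force: 1.9
```

Call:
servo_tool(increments=[-0.001,0.003,0,0,0,0,-0.001,0.003,0,0,0,0,-0.001,0.003,0,0,0,0,-0.001,0.003,0,0,0,0,-0.001,0.003,0,0,0,0])

```text
t: 4.4
position: [0.4958, -0.0071, 0.1049]
tcp_rot: [-0.0, -0.155, 0.988, -0.0]
ft_force: [0.9, -3.6, -0.2]
gripper_width: -0.0003
grip_force: 1.6
```

```bash
python3 wr.py w2
```

```text
red 1653 med [0.4862 0.0062 0.1165] min [ 0.48  -0.013  0.077] max [0.5   0.02  0.149] top [0.4803 0.0013 0.1479] dir -74.7
yellow 4496 med [ 0.5083 -0.0529  0.0938] min [ 0.467 -0.22   0.045] max [0.674 0.042 0.186] top [0.4676 0.0412 0.1839] dir -71.9
4.4 [ 0.4958 -0.0071  0.1049] 107.8
```

Call:
servo_tool(increments=[0.002,-0.006,0,0,0,0,0.001,-0.004,0.005,0,0,0,0,0,0.03,0,0,0,0,0,0.03,0,0,0,0.024,0.001,0,0,0,0,0.024,0.001,0,0,0,0,0.024,0.001,0,0,0,0,0.024,0.001,0,0,0,0,0.024,0.001,0,0,0,0,0.024,0.001,0,0,0,0,0.024,0.002,0,0,0,0,0,0,0,0,0,0])

```text
t: 5.45
position: [0.6691, -0.0093, 0.1679]
tcp_rot: [-0.001, -0.155, 0.988, 0.001]
ft_force: [-0.0, -0.5, -1.4]
gripper_width: -0.0002
grip_force: 0.0
```

```bash
python3 wr.py w3; python3 - <<'E'
from fit import *
for cam in("scene","side"):
    I,D=env.capture(cam); r,P,box=colors(cam,I,D)
    for k in r:
        Q=P[r[k]]
        if len(Q): print(cam,k,len(Q),np.median(Q,0).round(4),"max",Q.max(0).round(3))
E
```

```text
red 350 med [ 5.007e-01 -2.000e-04  9.280e-02] min [ 0.496 -0.011  0.078] max [0.504 0.017 0.115] top [0.4982 0.0123 0.1125] dir -81.4
yellow 702 med [ 0.5129 -0.0357  0.0847] min [ 0.498 -0.22   0.045] max [ 0.676 -0.012  0.099] top [ 0.5244 -0.0693  0.0957] dir -50.5
orange 421 med [ 0.6767 -0.0434  0.1062] min [ 0.671 -0.053  0.05 ] max [ 0.712 -0.036  0.108] top [ 0.6782 -0.0435  0.1063] dir -0.9
5.45 [ 0.6691 -0.0093  0.1679] 107.8
scene red 61 [0.4964 0.0014 0.1012] max [0.505 0.015 0.124]
scene yellow 104 [ 0.5179 -0.0625  0.0947] max [ 0.53  -0.014  0.111]
scene orange 18 [ 0.6819 -0.0469  0.1036] max [ 0.687 -0.04   0.107]
side red 43 [0.4904 0.0155 0.1165] max [0.498 0.022 0.124]
side yellow 176 [ 0.5113 -0.0526  0.0931] max [ 0.671 -0.015  0.11 ]
side orange 33 [ 0.6756 -0.0367  0.1045] max [0.685 0.018 0.125]
```

View pics/w3.png

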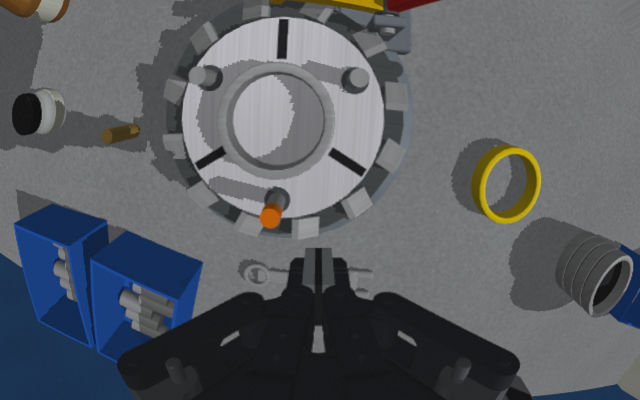

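The wrist view shows the orange cap at (270,216) on the tall stud, the ring centred at (275,118), and the pawl raised at the top edge of the frame.

Call:
servo_tool(increments=[0,0,-0.015,0,0,0,0,0,-0.015,0,0,0,0,0,-0.015,0,0,0,0,0,-0.015,0,0,0,0,0,-0.01,0,0,0,0,0,-0.004,0,0,0,0,0,0,0,0,0])

```text
t: 6.18
position: [0.6664, -0.0093, 0.0959]
tcp_rot: [-0.001, -0.155, 0.988, 0.0]
ft_force: [0.7, -0.5, 0.5]
gripper_width: 0.0004
grip_force: 0.0
```

Call:
servo_tool(increments=[0.001,-0.004,0,0,0,0,0.001,-0.004,0,0,0,0,0.002,-0.003,0,0,0,0,0.001,-0.002,0,0,0,0,0.0014,-0.0025,0,0,0,-2.3,0.0014,-0.0025,0,0,0,-2.3,0.0014,-0.0025,0,0,0,-2.3,0.0012,-0.0031,0,0,0,-2.7,0.0012,-0.0031,0,0,0,-2.7,0.0012,-0.0031,0,0,0,-2.7,0.0007,-0.0028,0,0,0,-2.3,0.0007,-0.0028,0,0,0,-2.3,0.0007,-0.0028,0,0,0,-2.3,0,0,0,0,0,0])

```text
t: 7.35
position: [0.6824, -0.0475, 0.0967]
tcp_rot: [0.0, 0.036, 0.999, 0.0]
ft_force: [-0.2, 1.8, 1.3]
gripper_width: 0.0001
grip_force: 0.7
```

```bash
python3 wr.py w4
```

```text
yellow 117 med [ 0.6708 -0.2187  0.0511] min [ 0.666 -0.22   0.045] max [ 0.676 -0.217  0.057] top [ 0.6706 -0.2187  0.0549] dir -1.0
orange 740 med [ 0.6768 -0.0671  0.1061] min [ 0.673 -0.074  0.093] max [ 0.688 -0.059  0.123] top [ 0.6742 -0.0614  0.123 ] dir -24.9
7.35 [ 0.6824 -0.0475  0.0967] 85.8
```

View pics/w4.png

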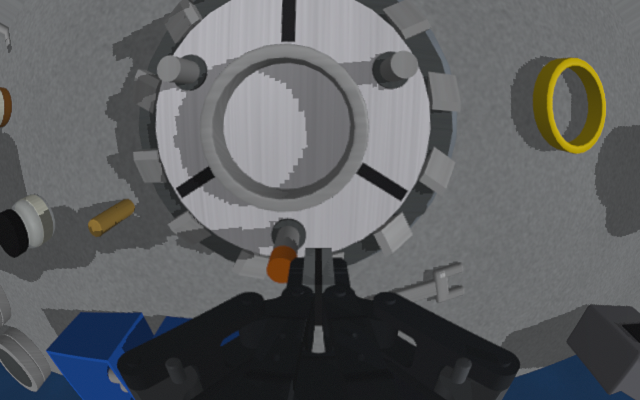

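The wrist view shows the finger against the orange cap at (283,262), with the plate turning and the ring still centred at (285,123).

Call:
servo_tool(increments=[0.0004,-0.0023,0,0,0,-1.9,0.0003,-0.0023,0,0,0,-1.9,0.0003,-0.0023,0,0,0,-1.9,0,0,0,0,0,0,0,0,0,0,0,0])

```text
t: 7.82
position: [0.6832, -0.0543, 0.0967]
tcp_rot: [0.0, 0.084, 0.996, 0.0]
ft_force: [-0.3, 2.0, 1.4]
gripper_width: -0.0002
grip_force: 1.0
```

Call:
servo_tool(increments=[-0.001,0.005,0,0,0,0,-0.001,0.006,0,0,0,0,0,0.004,0.02,0,0,0,0,0,0.03,0,0,0,0,0,0.03,0,0,0,-0.03,0.008,0.01,0,0,0,-0.03,0.008,0,0,0,0,-0.03,0.008,0,0,0,0,-0.03,0.008,0,0,0,0,0,0,0,0,0,0])

```text
t: 8.65
position: [0.5562, -0.0056, 0.1849]
tcp_rot: [-0.002, 0.084, 0.996, 0.0]
ft_force: [0.3, -0.3, -0.3]
gripper_width: 0.0001
grip_force: 0.0
```

```bash
python3 wr.py w5; python3 - <<'E'
from fit import *
for cam in("scene","side"):
    I,D=env.capture(cam); r,P,box=colors(cam,I,D)
    for k in r:
        Q=P[r[k]]
        if len(Q): print(cam,k,len(Q),np.median(Q,0).round(4),"max",Q.max(0).round(3))
E
```

```text
red 873 med [0.4916 0.0062 0.118 ] min [ 0.481 -0.013  0.078] max [0.503 0.02  0.127] top [0.4896 0.0127 0.1238] dir -73.6
yellow 2143 med [ 0.51   -0.051   0.0947] min [ 0.491 -0.22   0.045] max [ 0.674 -0.012  0.113] top [ 0.5193 -0.08    0.1101] dir -69.5
8.65 [ 0.5562 -0.0056  0.1849] 80.3
scene red 61 [0.4965 0.0015 0.101 ] max [0.504 0.012 0.126]
scene yellow 105 [ 0.5166 -0.0622  0.0949] max [ 0.53  -0.013  0.111]
scene orange 25 [ 0.682  -0.0775  0.1018] max [ 0.687 -0.069  0.107]
side red 44 [0.4904 0.0153 0.1153] max [0.498 0.022 0.125]
side yellow 176 [ 0.5112 -0.0516  0.0933] max [ 0.671 -0.015  0.11 ]
side orange 30 [ 0.6756 -0.0673  0.1044] max [0.684 0.019 0.124]
```

View pics/w5.png

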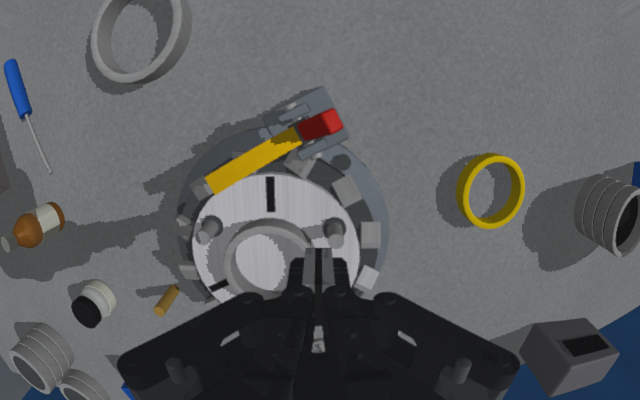

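The wrist view shows the pawl raised over the rim, with its arm at (250,163) and red tab at (322,125). The ring is on the plate at (268,258) and the loose things have not moved. From the two fixed cameras the stud's chord is 30.6 mm, so the plate turned about 0.45 rad and now sits near 0.50.

Call:
servo_tool(increments=[-0.0077,-0.0077,0,0,0,4.5,-0.0077,-0.0077,0,0,0,4.5,-0.0077,-0.0077,0,0,0,4.5,-0.0077,-0.0077,0,0,0,4.5,-0.0077,-0.0077,0,0,0,4.5,-0.0077,-0.0077,0,0,0,4.5,0,0,-0.02,0,0,0,0,0,-0.02,0,0,0,0,0,-0.015,0,0,0,0,0,-0.01,0,0,0,0,0,0,0,0,0])

```text
t: 9.72
position: [0.5146, -0.0536, 0.1191]
tcp_rot: [-0.002, -0.15, 0.989, 0.001]
ft_force: [-0.3, 0.4, -0.0]
gripper_width: -0.0003
grip_force: 0.0
```

Call:
servo_tool(increments=[0,0,-0.003,0,0,0,0,0,-0.003,0,0,0,0,0,-0.003,0,0,0,0,0,-0.003,0,0,0,0,0,-0.003,0,0,0,0,0,-0.003,0,0,0,0,0,-0.003,0,0,0,0,0,-0.003,0,0,0,0,0,-0.003,0,0,0,0,0,-0.003,0,0,0,0,0,-0.003,0,0,0])

```text
t: 10.63
position: [0.5151, -0.0536, 0.0883]
tcp_rot: [0.0, -0.15, 0.989, -0.0]
ft_force: [0.8, -0.5, 2.5]
gripper_width: 0.0001
grip_force: 0.9
```

Call:
servo_tool(increments=[0,0,-0.003,0,0,0,0,0,-0.003,0,0,0,0,0,-0.003,0,0,0,0,0,-0.002,0,0,0,0,0,-0.002,0,0,0,0,0,0,0,0,0])

```text
t: 11.13
position: [0.5146, -0.0534, 0.0747]
tcp_rot: [-0.0, -0.15, 0.989, 0.0]
ft_force: [0.4, -0.1, 0.4]
gripper_width: 0.0
grip_force: 0.0
```

Call:
servo_tool(increments=[0,0,-0.001,0,0,0,0,0,-0.001,0,0,0,0,0,0,0,0,0])

```text
t: 11.38
position: [0.5147, -0.0534, 0.0739]
tcp_rot: [-0.0, -0.15, 0.989, 0.0]
ft_force: [-3.4, 0.3, 6.3]
gripper_width: -0.0
grip_force: 3.0
```

Now 6 N at z = 0.074, where the seated arm top should be. I'll press a bit more to confirm a hard stop.

Call:
servo_tool(increments=[0,0,-0.001,0,0,0,0,0,-0.001,0,0,0,0,0,0,0,0,0])

```text
t: 11.63
position: [0.5149, -0.0534, 0.0737]
tcp_rot: [0.0, -0.15, 0.989, 0.0]
ft_force: [-9.1, 0.6, 17.6]
gripper_width: -0.0003
grip_force: 8.8
```

Call:
servo_tool(increments=[0,0,0.005,0,0,0,0,0,0.02,0,0,0,0,0,0.03,0,0,0,0,0,0.03,0,0,0,0,0,0.03,0,0,0,0.01,0.02,0,0,0,0,0.01,0.03,0,0,0,0,0.01,0.03,0,0,0,0,0,0,0,0,0,0])

```text
t: 12.38
position: [0.5455, 0.0308, 0.1859]
tcp_rot: [0.0, -0.152, 0.988, 0.001]
ft_force: [-1.0, -0.2, -0.6]
gripper_width: -0.0002
grip_force: 0.0
```

```bash
python3 wr.py w6; python3 - <<'E'
from fit import *
for cam in("scene","side"):
    I,D=env.capture(cam); r,P,box=colors(cam,I,D)
    for k in r:
        Q=P[r[k]]
        if len(Q): print(cam,k,len(Q),np.median(Q,0).round(4),"max",Q.max(0).round(3))
E
```

```text
red 541 med [ 0.495  -0.008   0.1284] min [ 0.488 -0.016  0.078] max [ 0.505 -0.002  0.13 ] top [ 0.4962 -0.0089  0.1286] dir 14.5
yellow 1701 med [ 0.5118 -0.0569  0.0749] min [ 0.49  -0.22   0.045] max [ 0.674 -0.015  0.128] top [ 0.4988 -0.0149  0.1277] dir -66.2
orange 257 med [ 0.6755 -0.0716  0.1057] min [ 0.49  -0.081  0.074] max [ 0.687 -0.014  0.129] top [ 0.4961 -0.0146  0.1277] dir -17.3
12.3833 [0.5455 0.0308 0.1859] 107.5
scene red 55 [ 0.5015 -0.0132  0.1037] max [ 0.508 -0.005  0.129]
scene yellow 126 [ 0.5163 -0.0605  0.0728] max [ 0.531 -0.014  0.077]
scene orange 25 [ 0.6823 -0.0779  0.1038] max [ 0.688 -0.07   0.106]
side red 79 [ 0.4951 -0.0028  0.1074] max [0.503 0.001 0.13 ]
side yellow 89 [ 0.5162 -0.0708  0.0735] max [ 0.671 -0.024  0.077]
side orange 39 [ 0.6745 -0.0662  0.1046] max [ 0.683 -0.     0.129]
```

View pics/w6.png

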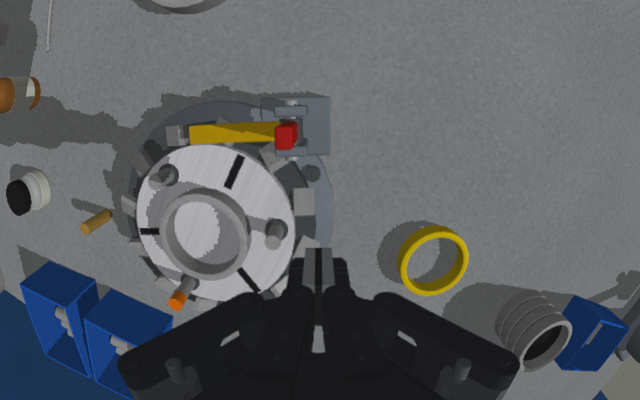

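The wrist view shows the pawl back down, with its arm level at (235,133) and the tab upright at (286,135). The nose sits in a gap, the ring is centred at (203,235), and nothing else has moved. The arm and tab readings match the original seated ones.

```bash
python3 -c "
from workcell import env
print(env.hand_in())"
```

```text
the job is handed in; nothing more can be done
None
```

I lifted the pawl, pushed the plate back one notch (now at about 0.50 rad by camera), and pressed the pawl down to a hard stop at its original seated height; the job is handed in, with the ring still in the middle of the plate and nothing picked up.

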